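# Close the instrument case and hold it in the corner fixture

### The arm

A 6-joint arm with a two-finger parallel gripper is mounted at the origin on the work surface. World frame = base frame: x ahead of the robot, y to its left, z up, the work surface at z = 0. Lengths are in mm, angles in rad, forces in N, time in s.
With the tool pointing down it reaches from about 350 to 725 mm from the base axis. Payload 6 kg.
Tool frame: the origin (TCP) lies at the very end of the fingers, on their centre line; the grasp point (between the pads) lies 19 mm behind it; z points along the fingers, y is the line along which they close (so a half turn about z gives the same grasp; the last joint's range is limited). The gripper opens to 85 mm and grips with 20 to 120 N. Pads are 22 mm wide; open, the fingers measure 114 mm over their backs; the gripper's body (76 mm by 85 mm) begins 54 mm behind the grasp point. The pads swing forward as they close: fully open they stand 13 mm farther back than shut.
Start: joints at [1.515, 0.04, 0.085, 0, -1.615, -0.334], TCP at [227.975, 554.979, 231.261] pointing down, gripper open.
Joint ranges: [-2.56, 2.56], [-1.29, 2.01], [-1.08, 1.49], [-3.29, 1.98], [-2.81, -0.18], [-2.99, 2.99]. Speed limits (rad/s): [2.57, 2.57, 3.01, 3.14, 3.14, 3.14].

### API

Orientations are given as a unit quaternion [x, y, z, w].
In Python, from cell import ctrl, fingers, planner, vision, cut_out, place_of, status gives the robot as it stands. The module is installed in compiled form; this text tells all that it offers. Calls block until the motion is done:
- ctrl.movep(position, orientation): joint-space move of the TCP to a pose.
- ctrl.move_straight(position, max_speed=150, ori=None): straight line of the TCP; ori=None keeps the orientation; max_speed is the mean speed in mm/s.
- ctrl.movej(angles): joint-space move.
- fingers.open_jaws() and fingers.gripper_close(newtons=None): open the fingers fully, or close them until they stop; newtons is the grip in N (None keeps the last).
- ctrl.sleep(seconds).
- planner.inverse_kinematics(position, orientation): joint angles nearest the present ones, or None.
- vision.capture(name): name is "side" or "top" or "wrist"; returns (picture, depth): 420x560x3 uint8, red, green, blue; 420x560 float32, mm along the optical axis (not along the pixel's ray), 0 where there is no reading.
- vision.camera_model(name): a dict with "K" (3x3 intrinsics, pixels), "k1" (the pictures are not rectified: a ray, as slopes to the right and down, at radius r is drawn at 1 + k1 r^2 times it, then the intrinsics apply), "rvec" (rotation vector, rad) and "tvec" (3), from world to camera coordinates, as OpenCV has them. Camera axes: x right, y down, z forward; pixel columns grow to the right and rows downward; lengths in mm; the calibration is good to about 2 mm. A picture is of the moment at which its call begins: read the wrist's pose just before it. camera_model takes no time and is no camera call; for the wrist camera it gives the pose at the moment of the call.
A pose or a line that the arm cannot do raises ctrl.IKError and nothing moves.
- ctrl.finish_job(): hands the job in; it is judged then, once.
Trained networks look in the newest picture that a camera, given by its name, has taken for a name from the list of things; names that differ only in an ending like _2 or _b are one class to them, and where a whole thing is asked for, a point or a joint stands for the part that bears it (a point fixed in the world has none). Each returns a list of dicts, best first, with "confidence" (0 to 1); they miss things now and then, are a little off and sometimes report something else, mostly with a low value. They report only what shows in the picture. A call takes as long as a camera call. They do not tell look-alikes from the thing itself.
- cut_out(camera, label): "region" (420x560 bool, what is visible of it) and "box" ([left, top, right, bottom] in pixels, round what is visible of it).
- place_of(camera, label): "xy" ([column, row] in pixels: a listed point, or the origin of a listed thing).
Readings, each from a call of its own:
- status.read_t(): time.
- status.read_qpos(): joint angles.
- status.read_qvel(): joint speeds.
- status.read_joint_torque(): joint torques, N m.
- status.read_ee_pos(): TCP position.
- status.read_tool_rot(): TCP orientation.
- status.read_contact_force(): force on the tool from outside, world axes, zero at the start.
- status.read_torque(): the same for the moment, N m.
- status.read_finger_gap(): opening from 0.0 (shut) to 1.0 (fully open).
- status.read_finger_force(): force on a finger pad.
Only numpy, scipy, OpenCV 4.12 (cv2) and the standard library are available. Lean on these libraries where they do the work, as an engineer would, in place of code of your own. Each camera call takes 0.05 s, during which the arm holds its last target. There are 200 camera calls.

### The job

Put the lid on the open instrument case, rim down and fully seated, then slide the closed case flat along the fixture board into the corner, one long side flush against the long stop and one end flush against the short stop. Finish while holding it there: the program ends with the gripper still pressing the closed case firmly, but not hard, against both stops at once. Leave the tin, the jar and the screwdriver where they are.

Things in the scene. Friction and masses are not known exactly. Their poses are not given: they have to be found in the camera images.
- fixture: Fixed smooth varnished plywood board 210 (x) x 170 (y) x 12 mm on a 2 mm mat. Origin: centre of its underside; x along its long side, z up. Two stops form a corner at its +x, +y side. The case fully home in the corner has its origin at x = 29, y = 24, z = 12 mm of this frame, its x axis parallel to the board's, either way round. Board and stops are slippery (friction 0.15 to 0.25).
- long_stop: Slippery white plastic bar 110 (x) x 14 (y) x 26 mm high, fixed on the board, axes parallel to the board's. Origin: centre of its underside, at x = 20, y = 62, z = 12 mm of the board; its working face looks to the board's -y and lies at board y = 55 mm.
- short_stop: Slippery white plastic bar 14 (x) x 56 (y) x 26 mm high, fixed on the board, axes parallel to the board's. Origin: centre of its underside, at x = 92, y = 18, z = 12 mm of the board; its working face looks to the board's -x and lies at board x = 85 mm.
- case: Loose open aluminium instrument case with a circuit board inside, 112 (x) x 62 (y) x 36 mm high, walls 4 mm (mouth 104 x 54), 0.25 to 0.5 kg, upright on the fixture board, 3 to 7 cm from each stop, up to 0.25 rad askew. Origin: centre of its underside, x along its length, z up. Inside, nothing is nearer than 15 mm to the mouth.
- lid: Loose aluminium lid, 0.1 to 0.16 kg, rim down on the mat, left or right of the fixture. Plate 112 (x) x 62 (y) x 4 mm; round-edged rim below, 99 x 49 outside, 6 deep (2.5 mm play all round in the case mouth); black bar knob mid-top, 36 (x) x 14 (y) x 26 high. Origin: centre of the rim's underside; plate at z = 6 to 10, knob 10 to 36 mm. Seated, its origin is 30 mm above the case's.
- tin: Bystander: open brass tip-cleaner tin, 68 mm across, 36 mm high, 0.18 kg, loose on the mat on the side of the fixture away from the lid. Origin: centre of its underside.
- jar: Bystander: small loose jar with a black cap, 48 mm across, 55 mm high, on the mat beyond the fixture. Origin: centre of its underside.
- driver: Bystander: loose screwdriver 170 mm long, lying on the mat beyond the fixture. Origin: under its middle, x along it.
There are look-alikes about, which are no part of the job. Leave any pink or purple look-alike of the case alone.

How it is judged:
By the outcome, as a careful person would: the job done as asked, in the order asked, and still so for the second after the job is handed in, while the arm keeps its last pose, push and grip.
It also fails if it takes over 48 s, if anything falls off the work surface, if the arm or the gripper's body presses on something with over 40 N, if the wrist force passes 120 N, or if a joint passes its speed limit or range.

## Working session

There is one attempt and no reset: what is moved stays moved. The work goes in short steps, each a Python script; the robot and the scene stay as the last script left them, time stands still between calls to the robot, and variables do not carry over. Pictures are saved under pics/ and viewed, at most 10 in all, crops included, and the job is handed in when it is done.

```bash
mkdir -p pics; ls; cat > h.py <<'E'
import numpy as np, cv2
from scipy.spatial.transform import Rotation as R
from cell import ctrl, fingers, planner, vision, cut_out, place_of, status
def model(c):
    m=vision.camera_model(c); K=np.array(m["K"],float); k1=float(np.ravel(m["k1"])[0])
    return K,np.array([k1,0,0,0,0.]),R.from_rotvec(np.ravel(m["rvec"])).as_matrix(),np.ravel(m["tvec"]).astype(float)
def rays(c,px,M=None):
    K,d,Rm,t=M or model(c)
    n=cv2.undistortPoints(np.array(px,float).reshape(-1,1,2),K,d).reshape(-1,2)
    return -Rm.T@t, np.c_[n,np.ones(len(n))]@Rm      # origin, dirs with unit optical depth
def at_z(c,px,z,M=None):
    o,D=rays(c,px,M); return o+D*((z-o[2])/D[:,2])[:,None]
def at_depth(c,px,dep,M=None):
    o,D=rays(c,px,M); return o+D*np.ravel(dep)[:,None]
def proj(c,P,M=None):
    K,d,Rm,t=M or model(c)
    return cv2.projectPoints(np.array(P,float).reshape(-1,1,3),cv2.Rodrigues(Rm)[0],t,K,d)[0].reshape(-1,2)
def two(obs):  # [(o,d)] least-squares intersection
    A=0;b=0
    for o,d in obs:
        d=d/np.linalg.norm(d);P=np.eye(3)-np.outer(d,d);A=A+P;b=b+P@o
    return np.linalg.solve(A,b)
def down(yaw): # tool z down; tool y axis at yaw+90deg... tool x along yaw
    return (R.from_euler('z',yaw)*R.from_euler('x',np.pi)).as_quat()
def save(n,im): cv2.imwrite(f"pics/{n}.png",cv2.cvtColor(im,cv2.COLOR_RGB2BGR))
E
python3 - <<'E'
from h import *
for c in("top","side"):
    p,d=vision.capture(c); save(c,p); np.save(c+"_d",d)
    M=model(c); o,D=rays(c,[[280,210]],M); print(c,o.round(),D.round(2))
    for l in("case","lid","fixture","tin","jar","driver","long_stop","short_stop"):
        for r in place_of(c,l)[:4]:
            xy=np.array(r["xy"]); u,v=xy.round().astype(int).clip(0,[559,419])
            print(l,round(r["confidence"],2),xy.round(1),at_depth(c,[xy],[d[v,u]],M).round(0))
print(R.from_quat(status.read_tool_rot()).as_matrix().round(2), status.read_t())
E
```

```text
pics
top [571. -32. 979.] [[ 0.07 -0.02 -1.  ]]
case 0.74 [281.3 147.3] [[787. -55.  12.]]
case 0.62 [269.7 259.5] [[525. -21.  25.]]
case 0.61 [395.  195.4] [[ 666. -319.   15.]]
lid 0.98 [364.9 263.2] [[ 511. -237.   37.]]
fixture 0.62 [261.6 244.5] [[560.  -4.  53.]]
tin 0.96 [143.6 266.7] [[515. 272.  23.]]
tin 0.18 [269.4 206.4] [[646. -23.  39.]]
jar 0.69 [161.1 181.6] [[707. 219.  57.]]
driver 0.65 [333.6 157.8] [[ 759. -177.   13.]]
long_stop 0.65 [236.5 225.2] [[606.  54.  16.]]
short_stop 0.69 [269.1 206.8] [[645. -23.  39.]]
short_stop 0.27 [268.1 259.7] [[525. -17.  23.]]
side [ 173. -740.  593.] [[ 0.47  0.71 -0.53]]
case 0.98 [340.5 224.2] [[757. -78.  22.]]
case 0.71 [222.8 249.6] [[514. -43.  28.]]
case 0.65 [387.5 318.4] [[ 662. -322.   12.]]
lid 0.84 [281.1 331.8] [[ 501. -259.   13.]]
fixture 0.65 [238.6 240.7] [[538. -59.  49.]]
tin 0.94 [153.4 184.6] [[495. 251.  27.]]
jar 0.94 [247.1 168.2] [[712. 214.  27.]]
driver 0.63 [376.4 258.4] [[ 762. -184.    3.]]
long_stop 0.86 [240.2 218.5] [[594.  37.  25.]]
short_stop 0.56 [283.6 231.3] [[638. -54.  32.]]
[[ 0.92 -0.38  0.  ]
 [-0.38 -0.92 -0.  ]
 [ 0.    0.   -1.  ]] 0.9
```

View pics/top.png

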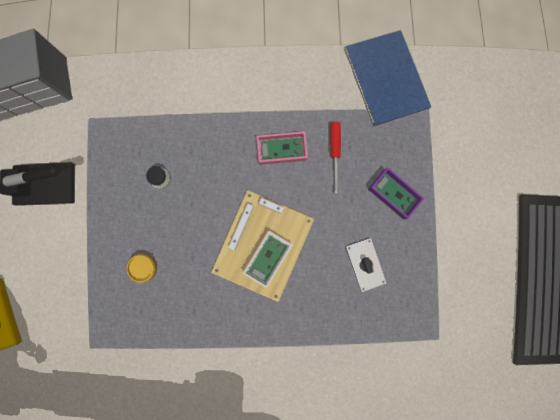

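View pics/side.png

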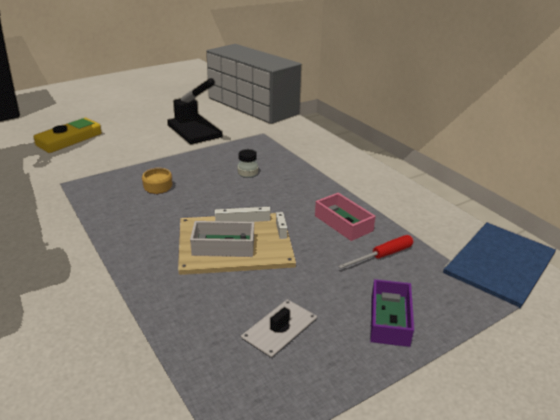

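Look-alikes for the case in the top view are pink (281,147), purple (395,195) and silver (268,259). The silver one stands on the plywood board next to the white stops, so that's the case. The lid is at (365,264), knob up. Next I'll take close views from two wrist positions.

```bash
python3 - <<'E'
from h import *
for yaw in (.3,.3-np.pi,.3+np.pi):
  for p,y in(((507,-237,120),yaw),((525,-21,120),yaw-.8)):
    q=planner.inverse_kinematics(p,down(y)); print(round(yaw,2),None if q is None else np.round(q,2))
ori=status.read_tool_rot()
for i,p in enumerate([(470,-60,330),(440,-150,330)]):
    ctrl.movep(p,down(-.2)); M=model("wrist"); im,d=vision.capture("wrist"); save(f"w{i}",im)
    o,D=rays("wrist",[[280,210]],M); print("t",status.read_t(),status.read_ee_pos(),"cam",o.round(),D.round(2))
    np.savez(f"w{i}.npz",im=im,d=d,K=M[0],k=M[1],R=M[2],t=M[3])
    for l in("case","lid","fixture","long_stop","short_stop"):
        for r in place_of("wrist",l)[:3]:
            xy=np.array(r["xy"]); u,v=xy.round().astype(int).clip(0,[559,419])
            print(l,round(r["confidence"],2),xy.round(1),at_depth("wrist",[xy],[d[v,u]],M).round(0))
        for j,r in enumerate(cut_out("wrist",l)[:3]):
            np.save(f"w{i}_{l}_{j}.npy",r["region"]); print("  cut",l,j,round(r["confidence"],2),np.round(r["box"]),r["region"].sum())
E
```

```text
0.3 [-0.08 -0.05 -0.21  0.   -1.41  1.95]
0.3 [ 0.34 -0.15 -0.3   0.   -1.42  0.73]
-2.84 [-0.08 -0.05 -0.21  0.   -1.41 -1.19]
-2.84 [ 0.34 -0.15 -0.3  -0.   -1.42 -2.41]
3.44 [-0.08 -0.05 -0.21  0.   -1.41 -1.19]
3.44 [ 0.34 -0.15 -0.3  -0.   -1.42 -2.41]
t 3.325 [470.14779002 -59.40609969 329.72343334] cam [536. -72. 473.] [[-0.25  0.05 -0.97]]
case 0.58 [241.6 130.7] [[530. -20.  25.]]
  cut case 0 0.79 [196.  73. 276. 183.] 5193
lid 0.66 [418.1 111.9] [[ 509. -237.   32.]]
  cut lid 0 0.56 [381.  56. 454. 165.] 4469
  cut lid 1 0.46 [199.  78. 275. 186.] 5081
fixture 0.77 [228.9 109.1] [[558. -10.  24.]]
long_stop 0.6 [182.5  81.3] [[601.  37.  26.]]
  cut long_stop 0 0.57 [162.  29. 192. 126.] 1744
short_stop 0.79 [223.4  23.3] [[648. -29.  41.]]
  cut short_stop 0 0.81 [196.   9. 251.  42.] 961
  cut short_stop 1 0.41 [161.  31. 190. 127.] 1684
t 4.3417 [ 439.97513651 -150.07065573  329.93623188] cam [ 505. -164.  473.] [[-0.25  0.06 -0.97]]
case 0.56 [165.2 119.3] [[532. -21.  24.]]
  cut case 0 0.85 [119.  64. 199. 175.] 5866
lid 0.73 [343.3 101.6] [[ 509. -240.   39.]]
  cut lid 0 0.61 [304.  45. 382. 155.] 4454
  cut fixture 0 0.75 [ 76.   0. 233. 196.] 18443
long_stop 0.92 [101.1  72.5] [[599.  38.  26.]]
  cut long_stop 0 0.58 [ 81.  17. 108. 117.] 2277
short_stop 0.56 [140.8  14.9] [[644. -33.  41.]]
  cut short_stop 0 0.68 [106.   0. 168.  29.] 1010
```

```bash
cat > fit.py <<'E'
from h import *
def pts(n):
    z=np.load(n+".npz"); M=(z["K"],z["k"],z["R"],z["t"]); v,u=np.mgrid[:420,:560]
    P=at_depth("wrist",np.c_[u.ravel(),v.ravel()],z["d"].ravel(),M).reshape(420,560,3); P[z["d"]==0]=np.nan; return P
def grow(m,k): return cv2.dilate(m.astype(np.uint8),np.ones((k,k)))>0
def rect(P,m,lo,hi):
    Q=P[m]; Q=Q[(Q[:,2]>lo)&(Q[:,2]<hi)]
    if len(Q)<20: return None
    (c,s,a)=cv2.minAreaRect(Q[:,:2].astype(np.float32)); a=np.radians(a)
    if s[0]<s[1]: a+=np.pi/2; s=s[::-1]
    a=(a+np.pi/2)%np.pi-np.pi/2
    return np.round(c,1),np.round(s,1),round(a,3),"z",np.median(Q[:,2]).round(1),len(Q)
E
python3 - <<'E'
from fit import *
for i in(0,1):
    P=pts(f"w{i}"); L=lambda l:np.load(f"w{i}_{l}_0.npy")
    c=grow(L("case"),9); l=grow(L("lid"),5)
    print(i,"mat z",np.nanmedian(P[300:400,100:500,2]).round(1))
    print(" case rim",rect(P,c,43,58)); print(" lid plate",rect(P,l,8,18)); print(" knob",rect(P,l,30,50))
    print(" long",rect(P,grow(L("long_stop"),5),36,48)); print(" short",rect(P,grow(L("short_stop"),5),36,48))
im=cv2.imread("pics/w0.png")[0:220,140:480]; cv2.imwrite("pics/w0c.png",cv2.resize(im,None,fx=2.3,fy=2.3))
E
```

```text
0 mat z 380.4
 case rim (array([528.9, -15.5]), array([111.7,  62. ]), np.float64(-0.57), 'z', np.float64(50.3), 1128)
 lid plate (array([ 507.1, -244.2]), array([112.8,  63.1]), np.float64(0.305), 'z', np.float64(12.5), 3999)
 knob (array([ 506.8, -243.7]), array([35.6, 14.9]), np.float64(0.294), 'z', np.float64(38.1), 420)
 long (array([602.8,  43.7]), array([109.7,  14.7]), np.float64(-0.442), 'z', np.float64(40.4), 1275)
 short (array([649.2, -26.4]), array([56.9, 13.9]), np.float64(1.144), 'z', np.float64(40.4), 723)
1 mat z 380.9
 case rim (array([529.1, -15.2]), array([112.5,  62.3]), np.float64(-0.57), 'z', np.float64(50.0), 1415)
 lid plate (array([ 507.4, -244.2]), array([112.3,  61.9]), np.float64(0.303), 'z', np.float64(12.5), 4072)
 knob (array([ 507.1, -244.2]), array([35.6, 14.3]), np.float64(0.306), 'z', np.float64(38.2), 384)
 long (array([602.7,  43.8]), array([110. ,  16.2]), np.float64(-0.452), 'z', np.float64(40.2), 1423)
 short (array([649.4, -26.7]), array([57. , 14.4]), np.float64(1.127), 'z', np.float64(40.4), 744)
```

View pics/w0c.png

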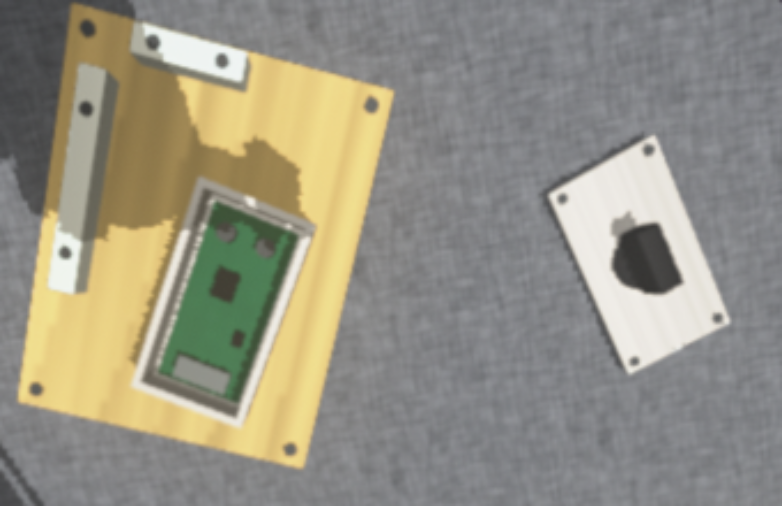

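The crop shows the silver open case on the board at crop (225,300) and the white lid with its black knob at (645,255). The sizes fit, and both views agree within 0.5 mm. Next I'll grasp the lid and look at both together above the case.

```bash
cat > look.py <<'E'
from fit import *
def look(n):
    M=model("wrist"); im,d=vision.capture("wrist"); save(n,im)
    np.savez(n+".npz",im=im,d=d,K=M[0],k=M[1],R=M[2],t=M[3]); return pts(n),im,M
def near(P,c,r): return np.hypot(P[...,0]-c[0],P[...,1]-c[1])<r
E
python3 - <<'E'
from look import *
y=.302; o=down(y)
ctrl.movep((507,-244,110),o)
ctrl.move_straight((507,-244,15.5),120)
print(status.read_ee_pos().round(1),np.round(status.read_contact_force(),1))
fingers.gripper_close(60); ctrl.sleep(.2)
print("gap",status.read_finger_gap(),status.read_finger_force())
ctrl.move_straight((507,-244,120),120)
print("F",np.round(status.read_contact_force(),1),status.read_finger_gap())
o=down(-.57)
ctrl.movep((528.9,-15.4,125),o)
P,im,M=look("w2")
ee=status.read_ee_pos(); print(ee.round(1),status.read_t(),"F",np.round(status.read_contact_force(),2))
m=near(P,ee,75)
for lo,hi in((43,58),(112,118),(114,124),(120,130)): print(lo,hi,rect(P,m,lo,hi))
E
```

```text
[ 507.7 -244.2   16.6] [ 0.8 -0.1  0.5]
gap 0.15142482906372653 60.29288291931152
F [-0.1 -0.4 -1.4] 0.14813150463692074
[528.8 -16.  124.7] 9.875 F [-0.73 -0.04 -1.77]
43 58 (array([573.9, -44.2]), array([61.8,  5.3]), np.float64(1.001), 'z', np.float64(50.4), 736)
112 118 None
114 124 (array([529.4, -15.4]), array([110.9,  62.2]), np.float64(-0.568), 'z', np.float64(121.2), 17600)
120 130 (array([529.4, -15.4]), array([110.9,  61.9]), np.float64(-0.569), 'z', np.float64(121.2), 17261)
```

View pics/w2.png

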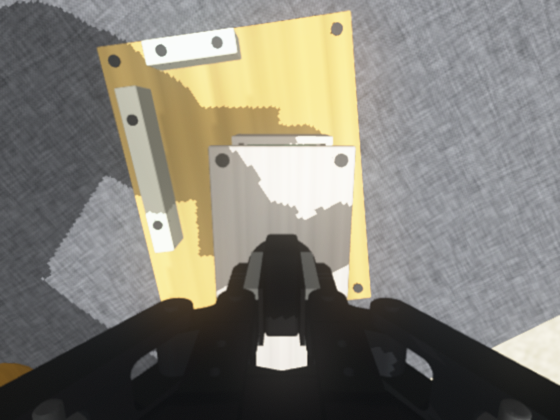

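The held lid at (282,220) lines up with the case below it: its centre is (529.4,-15.4) against (529.0,-15.4), at the same yaw. I'll lower it under force monitoring.

```bash
python3 - <<'E'
from look import *
x,y=528.5,-15.6
ctrl.move_straight((x,y,72),100)
F0=np.array(status.read_contact_force()); print("F0",F0.round(1),status.read_ee_pos().round(1))
z=72
while z>53:
    z-=1.5; ctrl.move_straight((x,y,z),40)
    F=np.array(status.read_contact_force())-F0; e=status.read_ee_pos()
    if z<68: print(z,e.round(1),F.round(1))
    if F[2]>8: break
print(status.read_t())
E
```

```text
F0 [ 0.1 -0.8 -0. ] [528.9 -15.8  72.6]
67.5 [528.4 -15.6  67.3] [-0.5  0.9 -2.3]
66.0 [528.4 -15.6  65.8] [ 0.2  0.3 -1.4]
64.5 [528.4 -15.6  64.3] [ 0.1  1.5 -0.9]
63.0 [528.4 -15.6  62.9] [-0.3  0.8 -0.9]
61.5 [528.4 -15.6  61.4] [ 0.1  1.3 -2.3]
60.0 [528.4 -15.6  59.8] [-0.   0.9 -1.3]
58.5 [528.4 -15.6  58.4] [-0.1  0.4 -1.9]
57.0 [529.  -15.6  57.8] [-0.6  0.8  3.3]
55.5 [529.4 -15.7  57.8] [-3.7  1.8 10.4]
13.3083
```

```bash
cat > geo.py <<'E'
from look import *
yb=-.438; Rb=np.array([[np.cos(yb),-np.sin(yb)],[np.sin(yb),np.cos(yb)]])
LS=np.array([602.75,43.75]); SS=np.array([649.3,-26.55])
H=(LS+Rb@[9,-38]+SS+Rb@[-63,6])/2   # home case centre
def b(p): return Rb.T@(np.array(p)[:2]-H)  # board frame rel. home
def w(u): return H+Rb@np.array(u)
def fb(): F=np.array(status.read_contact_force()); return np.r_[Rb.T@F[:2],F[2]]
E
python3 - <<'E'
from geo import *
print("home",H.round(1),(LS+Rb@[9,-38]).round(1),(SS+Rb@[-63,6]).round(1))
s=b([528.9,-15.5]); print("start rel",s.round(1))
e=np.array([-8.,-8.])
for k in np.linspace(0,1,5)[1:]:
    p=w(s+(e-s)*k); ctrl.move_straight((*p,56),50,down(-.57+(yb+.57)*k))
    a=status.read_ee_pos(); print(b(a).round(1),a[2].round(1),fb().round(1))
P,im,M=look("w3"); print(status.read_t())
E
```

```text
home [594.8   5.6] [594.8   5.5] [594.8   5.6]
start rel [-50.7 -47. ]
[-38.8 -36.9] 57.8 [-0.  -0.4  5.5]
[-28.  -27.1] 57.8 [ 0.7 -0.6  6.3]
[-17.3 -17.4] 57.8 [ 1.9 -0.1  5.5]
[-6.7 -7.7] 57.8 [ 0.8 -1.   6.5]
15.1333
```

View pics/w3.png

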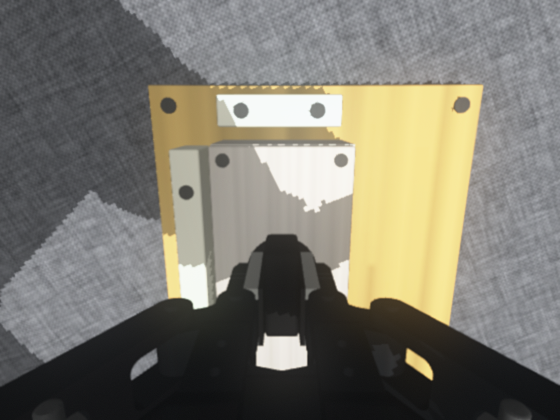

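The lid is flat in the case (TCP z steady at 57.8) and squared to the board, about 7 mm from each stop. Next I'll press into the corner under force control.

```bash
python3 - <<'E'
from geo import *
t=np.array([-8.,-8.]); z=55.3; o=down(yb)
for ax in (1,0,1,0):
    for i in range(30):
        if -fb()[ax]>9: break
        t[ax]+=.8 ; ctrl.move_straight((*w(t),z),25,o); ctrl.sleep(.08)
        f=fb(); 
        if i%3==2 or -f[ax]>3: a=status.read_ee_pos(); print(ax,t.round(1),b(a).round(1),a[2].round(1),f.round(1))
print(status.read_t()); np.save("t.npy",np.r_[t,z])
E
```

```text
1 [-8.  -6.4] [-6.6 -6.8] 57.8 [-0.6 -3.3  9.1]
1 [-8.  -5.6] [-6.6 -6.1] 57.8 [-0.4 -3.2  8.9]
1 [-8. -4.] [-6.5 -4.5] 57.8 [-0.2 -3.6  8.8]
1 [-8.  -3.2] [-6.5 -3.7] 57.8 [ 0.  -3.7  9. ]
1 [-8.  -2.4] [-6.5 -2.9] 57.8 [-0.3 -4.   8.6]
1 [-8.  -1.6] [-6.5 -2.1] 57.8 [ 0.6 -3.8  8.8]
1 [-8.  -0.8] [-6.5 -1.3] 57.8 [-0.1 -3.   9.2]
1 [-8. -0.] [-6.5 -0.5] 57.8 [ 0.  -4.1  8.8]
1 [-8.   0.8] [-6.5  0.1] 57.8 [ 0.2 -4.2  9.2]
1 [-8.   1.6] [-6.5  0.8] 57.8 [-0.  -4.5  8.7]
1 [-8.   2.4] [-6.5  1.6] 57.8 [-0.2 -5.3  8.9]
1 [-8.   3.2] [-6.5  2. ] 57.8 [ 0.1 -5.8 10.6]
1 [-8.  4.] [-6.5  2.1] 57.8 [ 0.1 -8.3  9.2]
1 [-8.   4.8] [-6.6  2.1] 57.8 [ -0.6 -10.1  10.2]
0 [-7.2  4.8] [-6.5  2.1] 57.8 [ -5.6 -11.4  13.3]
0 [-6.4  4.8] [-6.1  2.1] 57.8 [ -7.5 -10.8  15. ]
0 [-5.6  4.8] [-5.5  2.2] 57.8 [ -7.1 -11.5  14.2]
0 [-4.8  4.8] [-4.7  2.1] 57.8 [ -8.  -10.1  15.4]
0 [-4.   4.8] [-3.9  2.1] 57.8 [ -9.1 -10.6  14.2]
22.1333
```

```bash
python3 - <<'E'
from geo import *
t=np.load("t.npy"); t,z=t[:2],55.8; o=down(yb); t[1]-=.3
for i in range(24):
    t[0]+=.8; ctrl.move_straight((*w(t),z),25,o); ctrl.sleep(.05)
    f=fb(); a=status.read_ee_pos(); print(t.round(1),b(a).round(1),a[2].round(1),f.round(1))
    if -f[0]>15: break
print(status.read_t()); np.save("t.npy",np.r_[t,z])
E
```

```text
[-3.2  4.5] [-3.2  2.1] 57.8 [-8.2 -9.  12.5]
[-2.4  4.5] [-2.5  2.1] 57.8 [-7.1 -9.2 12.4]
[-1.6  4.5] [-1.6  2.1] 57.8 [-7.7 -8.1 11.8]
[-0.8  4.5] [-0.8  2.1] 57.8 [ -7.8 -10.1  12.2]
[-0.   4.5] [-0.   2.1] 57.8 [-7.2 -9.7 11.2]
[0.8 4.5] [0.5 2.1] 57.8 [-8.7 -8.9 12.9]
[1.6 4.5] [0.9 2.1] 57.8 [-11.6  -9.6  13.8]
[2.4 4.5] [1.6 2.1] 57.8 [-10.9  -9.1  14.5]
[3.2 4.5] [2.4 2.1] 57.8 [-10.4 -10.   14.2]
[4.  4.5] [3.2 2.1] 57.8 [-11.4  -9.4  15. ]
[4.8 4.5] [3.3 2.1] 57.9 [-15.6 -10.3  16.9]
25.4333
```

```bash
python3 - <<'E'
from geo import *
P,im,M=look("w4"); ims,_=vision.capture("side")
a=cv2.resize(im[60:330,130:430],None,fx=1.33,fy=1.33); s=cv2.resize(ims[180:290,160:310],None,fx=2.66,fy=2.66)
c=np.zeros((max(a.shape[0],s.shape[0]),a.shape[1]+s.shape[1],3),np.uint8); c[:a.shape[0],:a.shape[1]]=a; c[:s.shape[0],a.shape[1]:]=s; save("fin",c)
ee=status.read_ee_pos(); m=near(P,ee,75); r=rect(P,m,50,58); print("lid",r,b(r[0]).round(1),"yaw err",r[2]-yb)
# case outer wall / visible gap near stops: points between stop faces and case below the lid
Q=P.reshape(-1,3); Q=Q[np.isfinite(Q[:,2])]; B=(Q[:,:2]-H)@Rb
for nm,k in(("long",(np.abs(B[:,0])<50)&(abs(B[:,1]-33)<6)),("short",(abs(B[:,0]-58)<6)&(B[:,1]>-35)&(B[:,1]<20))):
    print(nm,np.histogram(Q[k,2],[0,12,16,22,36,44,50,60])[0])
print(fb().round(1),status.read_t())
E
```

```text
lid (array([598.9,   5.3]), array([110.8,  64.8]), np.float64(-0.436), 'z', np.float64(54.4), 18173) [3.8 1.5] yaw err 0.0020000000000000018
long [   0    0    0    3  723    0 1810]
short [   0    0    0    0 1554   15 2089]
[-15.6  -9.1  17. ] 25.5333
```

View pics/fin.png

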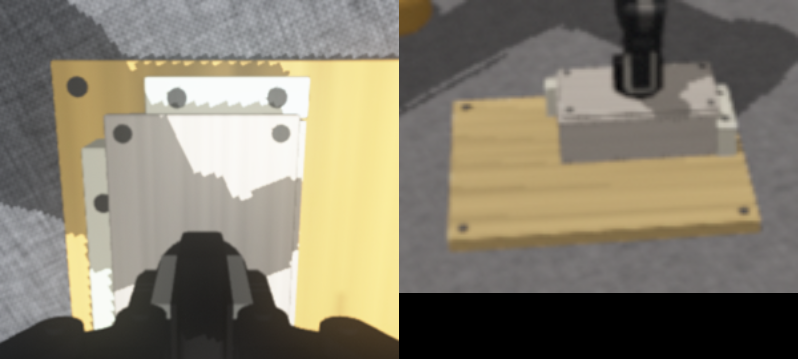

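```bash
python3 - <<'E'
from geo import *
for n,(u,v,z) in dict(bl=(-56,-31,14),br=(56,-31,14),tl=(-56,-31,50),stop_near=(56,-34-0,14)).items():
    p=proj("side",[[*w((u,v)),z]])[0]; print(n,p.round(1),"fin",((p-[160,180])*2.66+[399,0]).round(0))
p=[[221.7,240.5]]; print("seen bl ->",b(at_z("side",p,14)[0]).round(1))
p=[[160+(717-399)/2.66,180+153/2.66]]; print("seen br ->",b(at_z("side",p,14)[0]).round(1))
ims,d=vision.capture("side"); c=cv2.resize(ims[205:250,210:300],None,fx=8,fy=8,interpolation=cv2.INTER_CUBIC)
for u,v,z in((-56,-31,14),(56,-31,14),(-56,-31,50),(56,-31,40)):
    p=(proj("side",[[*w((u,v)),z]])[0]-[210,205]+.5)*8; cv2.circle(c,tuple(int(i) for i in p),4,(255,0,0),1)
save("side_c",c)
E
```

```text
bl [220.2 241.3] fin [559. 163.]
br [278.7 237.9] fin [715. 154.]
tl [219.4 225.5] fin [557. 121.]
stop_near [278.9 238.8] fin [715. 157.]
seen bl -> [-53.  -28.7]
seen br -> [ 57.9 -29.7]
```

View pics/side_c.png

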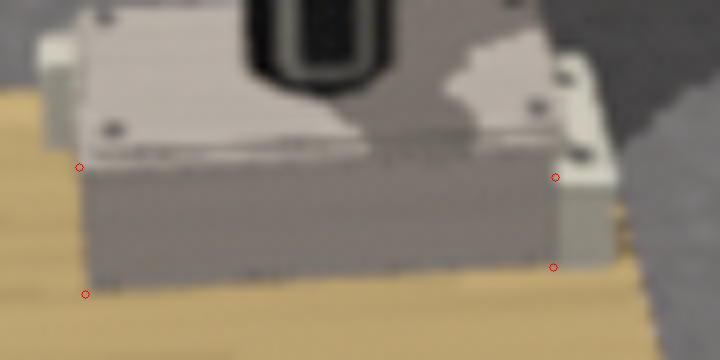

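The side crop shows the closed case's end meeting the short stop at about (555,230), with the long stop behind it. The case corners land within a pixel of the projected home corners. The press is steady, so I'm handing in.

```bash
python3 - <<'E'
from geo import *
ctrl.sleep(.4); print(fb().round(1),status.read_ee_pos().round(1),status.read_finger_force(),status.read_t()); print(ctrl.finish_job())
E
```

```text
[-15.6 -10.   16.1] [598.7   6.1  57.8] 62.42358326911926 25.9833
the job is handed in; nothing more can be done
None
```

The lid is seated and the closed case is home in the corner, handed in at 26 s with the gripper still pressing it at about 16 N towards the short stop and 10 N towards the long stop (wrist readings, so part of that is friction).

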